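# Lay a torque transducer down in its calibration cradle

## Task

Lay the standing torque transducer down in its calibration cradle: slide it upright on its foot until the foot is square against the front edge of the cradle's bed, then push high on its readout face to tip it over that edge so it lies flat on the bed, readout up, with the brass socket towards the fork. Then push its foot end, about 15 N, until it is fully home against both seat screws in the fork posts, and let go. Never press on it with more than 25 N, do not let it slam down or fall back, and leave the other things on the counter where they are.

Things in the scene. Friction and masses are not known exactly. Their poses are not given: they have to be found in the camera images.
- cradle: Fixed aluminium bed plate, 280 x 150 x 9 mm, flat on the counter. Origin: on the counter, middle of the bed's front edge (square, 9 mm high: the stop). x runs level along the bed from that edge to fork and gearbox, y across, z up. Top at z = 9 mm, flat and bare up to the fork. Gearbox: 90 mm wide, x 208 to 278, 89 mm high; its drive stub reaches back to x = 188 mm.
- fork: Dark steel fork fixed on the bed: two posts 20 x 20 mm, 74 mm tall, centred 40 mm either side of the middle, on a cross bar 10 mm high. Origin: on the bed's top, midway, in the plane of the posts' front faces, 137 to 150 mm from the bed's edge; axes as the cradle's. Each post has a rigid 15 mm seat screw head, 38 mm above the bed, 3 to 18 mm proud of it (both alike, set anew each time).
- transducer_mid (a point): Middle of the loose torque transducer: a plain grey box with flush faces, 70 (its x) x 100 (y) x 115 mm (z), 57.5 mm above its underside. z points from foot to socket, a brass bayonet ring 40 mm across, 20 mm high, on the middle of the top. Readout face (dark window, keys) looks to -x, plain face to +x. Home: lying on its +x face, z along the cradle's x, top against both seat screws.
- transducer: The same transducer, origin at the middle of its underside. 0.55 to 0.9 kg, mostly in the 12 mm steel foot: balance point about 24 mm above the underside, so it falls back unless tipped some 70 degrees; tipping takes up to 4 N at the top. Friction about 0.6. Starts upright, plain face 12 to 48 mm from the bed's edge, up to 5 mm off the middle line, turned up to 0.15 rad.
- deep_socket: Black deep socket standing on the counter, 29 mm in diameter, 65 mm high; origin under its centre. To be left alone.
- head_cover: Yellow plastic ratchet head cover, 71 x 44 x 22 mm; origin under the centre of its round end. To be left alone.
- end_cap: Stainless wrench end cap, 28 mm in diameter, 28 mm high; origin under its centre. To be left alone.
- pivot_block: Dull green composite block 60 x 34 x 28 mm; origin under its centre. To be left alone.

How it is judged:
By the outcome, as a careful person would: the job done as asked, in the order asked, and still so for the second after the job is handed in, with the robot touching nothing.
It also fails if it takes over 72 s, if anything falls off the work surface, if the arm or the gripper's body presses on something with over 40 N, if the wrist force passes 120 N, or if a joint passes its speed limit or range.

## Robot

A 6-joint arm with a two-finger parallel gripper is mounted at the origin on the work surface. World frame = base frame: x ahead of the robot, y to its left, z up, the work surface at z = 0. Lengths are in m, angles in rad, forces in N, time in s.
With the tool pointing down it reaches from about 0.375 to 0.9 m from the base axis. Payload 3.1 kg.
Tool frame: the origin (TCP) lies at the very end of the fingers, on their centre line; the grasp point (between the pads) lies 19 mm behind it (r.grasp_offset is the distance from the TCP to the grasp point, in m); x points along the fingers, y is the direction in which the jaws open and shut, and the axes are right-handed (so a half turn about x gives the same grasp; the last joint's range is limited). The gripper opens to 87 mm and grips with 3 to 60 N. Pads are 19 mm wide; open, the fingers measure 117 mm over their backs; the gripper's body (75 mm by 190 mm) begins 51 mm behind the grasp point.
Start: joints at [-1.367, 0.527, 1.433, -0, 1.181, -0.178], TCP at [0.233, -0.58, 0.223] pointing down, gripper open.
Joint ranges: [-3.08, 3.08], [-0.75, 2.2], [0.22, 2.44], [-1.43, 4.57], [0, 2.65], [-2.85, 2.85]. Speed limits (rad/s): [2.79, 2.79, 3.14, 3.14, 3.14, 3.14].

## Interface

Orientations are given as a rotation vector (axis times angle).
In Python, from station import r gives the robot as it stands.
- The arm moves only by the shell command python3 -m jog 'ROWS' [OPENING] [FORCE]. ROWS is JSON, a list of rows, each an object of numbers: "tx", "ty", "tz": the shift along the tool's x, y, z in m; "rx", "ry", "rz": the turn, a rotation vector about the tool's x, y, z in rad. In form: [{"tx": .., "ty": .., "tz": .., "rx": .., "ry": .., "rz": ..}, ...]. A call has 1 to 20 rows; each row shifts and turns the commanded pose from where the row before left it, along the tool's axes as they then stand; what a row does not reach is not made up. A row lasts 1/12 s, in which the tool goes at most 41.7 mm and 7.16 degrees, less where a joint would pass 70% of its speed; a pose out of reach is approached as far as the arm can. A call with a gripper value outside its range is refused whole. OPENING is the closure, from 0 (fully open) to 1 (shut), set as the call begins (- or left out, the last holds). The fingers move at their own pace and stop on an object; FORCE is the grip in N (left out, the last holds). Time passes only in rows, so rows that do not move let the fingers close. It gives the time, the measured TCP pose, the force and the opening at its end, in the units of the state.
- r.read_state(): the state, without advancing time (a new reading comes with each control period).
- r.grab_frame(name): name is "scene" or "top"; returns (picture, depth): 420x560x3 uint8, blue, green, red; 420x560 float32, m along the optical axis (not along the pixel's ray), 0 where there is no reading.
- r.camera_params(name): a dict with "vfov" (degrees; the focal length in pixels is half the picture's height over the tangent of half this angle, whatever the lens; pixels are square), "cx", "cy" (the principal point, pixels), "eye" and "orientation" of the camera in the world. Camera axes: x right, y down, z forward; pixel columns grow to the right and rows downward; lengths in m; the calibration is good to about 2 mm. A picture is of the moment at which its call begins. camera_params takes no time and is no camera call.
- r.close_job(): hands the job in, once; it reports no verdict.
The state is a dict: "time": time; "joint_pos": joint angles; "dq": joint speeds; "joint_efforts": joint torques, N m; "eef_pos": TCP position; "orientation": TCP orientation; "ft_force": force on the tool from outside, world axes, zero at the start; "wrist_torque": the same for the moment, N m; "finger_gap": finger opening in m.
Only numpy, scipy, OpenCV 4.12 (cv2) and the standard library are available. Lean on these libraries where they do the work, as an engineer would, in place of code of your own. Each camera call takes 0.05 s, during which the arm holds its last target.

## Working session

There is one attempt and no reset: what is moved stays moved. The work goes in short steps, Python scripts to look and compute and a shell command to move; the robot and the scene stay as the last step left them, time stands still between calls to the robot, and variables do not carry over. Pictures are saved under pics/ and viewed, and the job is handed in when it is done.

```bash
ls; mkdir -p pics; python3 - <<'E'
from station import r
import cv2
print(r.read_state())
for n in("scene","top"):
    p,d=r.grab_frame(n); cv2.imwrite(f"pics/{n}0.png",p); print(n,r.camera_params(n))
    import numpy as np; np.save(f"{n}_d0.npy",d); np.save(f"{n}_p0.npy",p)
E
```

```text
pics
{'time': 0.0, 'joint_pos': array([-1.36748829e+00,  5.28439625e-01,  1.43391839e+00, -6.31680664e-06,
        1.18135896e+00, -1.78543947e-01]), 'dq': array([ 0.0013689 , -0.00052127, -0.00119637,  0.00040673,  0.00165076,
       -0.00088552]), 'joint_efforts': array([ 1.56794413e-04, -4.40042102e+01, -1.76592761e+01,  6.33917539e-02,
        5.82741061e-02, -1.61980224e-04]), 'eef_pos': array([ 0.23275013, -0.57925807,  0.22158281]), 'orientation': array([ 2.01321214,  0.39130076, -2.01327805]), 'ft_force': array([-0.21775951, -0.42599219, -0.24853446]), 'wrist_torque': array([-0.02509878,  0.01182439, -0.00479065]), 'finger_gap': 0.08712422031494883}
scene {'vfov': 51.052988823295195, 'cx': 284.890920064876, 'cy': 206.9433820555932, 'eye': array([ 0.86350792, -0.31581293,  0.48092105]), 'orientation': array([-2.18856871, -0.71467622,  0.34675028])}
top {'vfov': 57.88717357428078, 'cx': 271.38886856185695, 'cy': 209.53813676058255, 'eye': array([0.54510787, 0.04507764, 0.70057084]), 'orientation': array([-2.14974318,  2.20159975, -0.04501811])}
```

View pics/scene0.png

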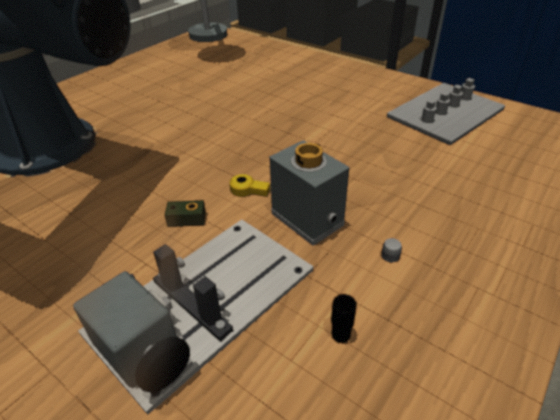

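View pics/top0.png

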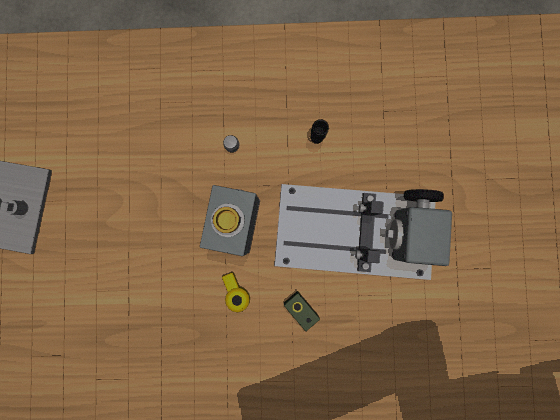

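The pictures show the transducer (top view about (228,220)), the cradle (275–450, 185–280), and the four small items around them. Next I turn these into metric positions.

```bash
cat > h.py <<'E'
import numpy as np, cv2
from scipy.spatial.transform import Rotation as R
from station import r
def cam(n):
    c=r.camera_params(n); f=210/np.tan(np.radians(c['vfov'])/2)
    return c,f,R.from_rotvec(c['orientation']).as_matrix()
def cloud(n,d):
    c,f,M=cam(n); v,u=np.mgrid[0:420,0:560]
    P=np.stack([(u-c['cx'])/f*d,(v-c['cy'])/f*d,d],-1)
    W=P@M.T+c['eye']; W[d<=0]=np.nan; return W
def proj(n,X):
    c,f,M=cam(n); p=(np.atleast_2d(X)-c['eye'])@M
    return np.c_[p[:,0]/p[:,2]*f+c['cx'],p[:,1]/p[:,2]*f+c['cy']]
E
python3 - <<'E'
from h import *
for n in("top","scene"):
    W=cloud(n,np.load(n+"_d0.npy"))
    p=np.load(n+"_p0.npy")
    print(n)
    pts={'top':[(228,220),(210,195),(250,195),(245,245),(205,245),(330,225),(290,195),(280,262),(400,265),(400,200),(430,240),(319,131),(231,143),(237,299),(302,311),(150,300),(100,100),(500,100),(369,200),(365,265)],'scene':[(308,160),(310,195),(250,250),(343,300),(392,250),(240,184),(185,208),(450,350)]}[n]
    for u,v in pts: print((u,v),np.round(W[v,u],4))
W=cloud("top",np.load("top_d0.npy"))
def rect(m,name):
    P=W[m][:,:2].astype(np.float32); (c,s,a)=cv2.minAreaRect(P); print(name,c,s,a,len(P), 'med z',np.median(W[m][:,2])); print(cv2.boxPoints((c,s,a)))
z=W[...,2]
v,u=np.mgrid[0:420,0:560]
rect((z>.105)&(z<.125)&(u>190)&(u<270)&(v>170)&(v<265),'trans top')
rect((z>.128)&(z<.15)&(u>190)&(u<270)&(v>170)&(v<265),'ring')
bed=(z>.005)&(z<.014)&(u>272)&(u<440)&(v>175)&(v<285)
rect(bed,'bed')
rect((z>.085)&(z<.11)&(u>390)&(u<460)&(v>190)&(v<285),'gearbox')
rect((z>.07)&(u>345)&(u<385)&(v>190)&(v<225),'postA')
rect((z>.07)&(u>345)&(u<385)&(v>240)&(v<285),'postB')
E
```

```text
top
(228, 220) [0.5693 0.1261 0.119 ]
(210, 195) [0.6093 0.1545 0.1127]
(250, 195) [0.6075 0.0918 0.1146]
(245, 245) [0.5303 0.1012 0.1126]
(205, 245) [0.5317 0.163  0.1142]
(330, 225) [ 0.5604 -0.0442  0.0077]
(290, 195) [0.6169 0.027  0.0087]
(280, 262) [0.4955 0.0483 0.0075]
(400, 265) [ 0.4858 -0.1665  0.0094]
(400, 200) [ 0.6026 -0.1718  0.0096]
(430, 240) [ 0.531  -0.1915  0.0884]
(319, 131) [ 0.7285 -0.0273  0.0294]
(231, 143) [0.7121 0.1314 0.0264]
(237, 299) [0.4332 0.1258 0.0218]
(302, 311) [0.4115 0.0119 0.0279]
(150, 300) [0.431  0.2881 0.0011]
(100, 100) [ 0.81    0.3852 -0.0025]
(500, 100) [ 7.849e-01 -3.671e-01  1.000e-04]
(369, 200) [ 0.6026 -0.1122  0.0256]
(365, 265) [ 0.4883 -0.1011  0.024 ]
scene
(308, 160) [0.5816 0.1116 0.1301]
(310, 195) [0.6034 0.0858 0.0943]
(250, 250) [0.5471 0.0143 0.0101]
(343, 300) [ 0.7203 -0.0153  0.0547]
(392, 250) [0.7214 0.1231 0.0243]
(240, 184) [0.4402 0.1163 0.0217]
(185, 208) [0.4163 0.0117 0.0284]
(450, 350) [ 0.8452  0.0356 -0.0011]
trans top (0.5697439312934875, 0.12775985896587372) (0.07059351354837418, 0.10002079606056213) 7
[... 685 characters left out ...]
5) (0.0691603422164917, 0.08914940804243088) 84.27935791015625 2412 med z 0.08865926340709063
[[ 0.48971707 -0.21996206]
 [ 0.5784225  -0.22884831]
 [ 0.58531624 -0.16003242]
 [ 0.49661082 -0.15114617]]
postA (0.5863370895385742, -0.11100605130195618) (0.020432248711586, 0.019826214760541916) 84.6188735961914 176 med z 0.08243940401256966
[[ 0.5755096  -0.1202475 ]
 [ 0.5952484  -0.12210681]
 [ 0.5971646  -0.1017646 ]
 [ 0.5774258  -0.0999053 ]]
postB (0.5072333216667175, -0.10151602327823639) (0.019890334457159042, 0.019259145483374596) 87.96217346191406 176 med z 0.08231877727865933
[[ 0.49725622 -0.11111248]
 [ 0.51650316 -0.11179733]
 [ 0.5172104  -0.09191956]
 [ 0.4979635  -0.09123472]]
```

```bash
cat >> h.py <<'E'
O=np.array([.5638,.0506,0]); ex=np.array([-.108,-.9942,0]); ex/=np.linalg.norm(ex); ey=np.array([-ex[1],ex[0],0]); ez=np.array([0,0,1.])
def W2C(p): p=np.atleast_2d(p)-O; return np.c_[p@ex,p@ey,p@ez]
def C2W(p): return O+p[0]*ex+p[1]*ey+p[2]*ez
def toolR(a,sg=1):  # a: tilt, body leaning back (-ex)
    t=np.sin(a)*ex-np.cos(a)*ez; y=sg*ey; return np.c_[t,y,np.cross(t,y)]
def st():
    s=r.read_state(); M=R.from_rotvec(s['orientation']).as_matrix(); return s,M
def go(pc,a,sg=1):
    s,M=st(); d=C2W(pc)-s['eef_pos']
    print('t %.2f'%s['time'],'tcpC mm',np.round(W2C(s['eef_pos'])*1e3,1),'F(cradle)',np.round([s['ft_force']@ex,s['ft_force']@ey,s['ft_force'][2]],1),'q',np.round(s['joint_pos'],2),'gap',round(s['finger_gap'],4))
    print(' shift in tool axes mm',np.round(M.T@d*1e3,1),' rotvec tool',np.round(R.from_matrix(M.T@toolR(a,sg)).as_rotvec(),3),' shift if turned first',np.round(toolR(a,sg).T@d*1e3,1))
E
python3 - <<'E'
from h import *
s,M=st(); print(M)
for sg in(1,-1): go([-.145,-.0025,.15],np.radians(35),sg)
c=np.array([.5697,.1278,0]); print(W2C(c))
E
```

```text
[[-3.70646131e-04  3.72605531e-01 -9.27989753e-01]
 [ 1.91200847e-03 -9.27987856e-01 -3.72605533e-01]
 [-9.99998103e-01 -1.91242906e-03 -3.68469821e-04]]
t 0.10 tcpC mm [[ 662.  -261.1  221.7]] F(cradle) [-0.3 -0.   0.2] q [-1.37  0.53  1.43  0.    1.18 -0.18] gap 0.0871
 shift in tool axes mm [  73.  -590.2 -607.9]  rotvec tool [-1.045 -0.551  0.331]  shift if turned first [-404.2  258.6 -702.1]
t 0.10 tcpC mm [[ 662.  -261.1  221.7]] F(cradle) [-0.3 -0.   0.2] q [-1.37  0.53  1.43  0.    1.18 -0.18] gap 0.0871
 shift in tool axes mm [  73.  -590.2 -607.9]  rotvec tool [1.986 0.377 0.628]  shift if turned first [-404.2 -258.6  702.1]
[[-0.07738566 -0.0024717   0.        ]]
```

```bash
python3 -m jog '[{"ty":-0.0285,"tz":-0.029},{"ty":-0.0285,"tz":-0.029},{"ty":-0.0285,"tz":-0.029},{"ty":-0.0285,"tz":-0.029},{"ty":-0.0285,"tz":-0.029},{"ty":-0.0285,"tz":-0.029},{"ty":-0.0285,"tz":-0.029},{"ty":-0.0285,"tz":-0.029},{"ty":-0.0285,"tz":-0.029},{"ty":-0.0285,"tz":-0.029},{"ty":-0.0285,"tz":-0.029},{"ty":-0.0285,"tz":-0.029},{"ty":-0.0285,"tz":-0.029},{"ty":-0.0285,"tz":-0.029},{"ty":-0.0285,"tz":-0.029},{"ty":-0.0285,"tz":-0.029},{"ty":-0.0285,"tz":-0.029},{"ty":-0.0285,"tz":-0.029},{"ty":-0.0285,"tz":-0.029},{"ty":-0.0285,"tz":-0.029}]' 0.48
python3 -m jog '[{"rx":-0.12},{"rx":-0.12},{"rx":-0.12},{"rx":-0.12},{"rx":-0.12},{"rx":-0.12},{"rx":-0.12},{"rx":-0.12},{"rx":-0.12}]'
python3 -c "
from h import *
go([-.145,-.0025,.10],np.radians(35),1)"
```

```text
t 0.10 tcpC mm [[ 662.  -261.1  221.7]] F(cradle) [-0.3 -0.   0.2] q [-1.37  0.53  1.43  0.    1.18 -0.18] gap 0.0871
 shift in tool axes mm [ 123.  -590.1 -607.9]  rotvec tool [-1.045 -0.551  0.331]  shift if turned first [-363.2  258.6 -730.8]$[0]: bad value
$[0]: bad value
```

```bash
python3 -m jog '[{"tx":0,"ty":-0.0285,"tz":-0.029,"rx":0,"ry":0,"rz":0}]' 0.48; echo; python3 -m jog '[{"tx":0,"ty":-0.0285,"tz":-0.029}]'
```

```text
time: 0.18
eef_pos: [0.247, -0.5493, 0.2222]
orientation: [2.01, 0.376, -2.014]
ft_force: [0.8, -0.5, -0.7]
finger_gap: 0.0848
$[0]: bad value
```

```bash
python3 -m jog '[{"tx":0,"ty":-0.0285,"tz":-0.029,"rx":0,"ry":0,"rz":0},{"tx":0,"ty":-0.0285,"tz":-0.029,"rx":0,"ry":0,"rz":0},{"tx":0,"ty":-0.0285,"tz":-0.029,"rx":0,"ry":0,"rz":0},{"tx":0,"ty":-0.0285,"tz":-0.029,"rx":0,"ry":0,"rz":0},{"tx":0,"ty":-0.0285,"tz":-0.029,"rx":0,"ry":0,"rz":0},{"tx":0,"ty":-0.0285,"tz":-0.029,"rx":0,"ry":0,"rz":0},{"tx":0,"ty":-0.0285,"tz":-0.029,"rx":0,"ry":0,"rz":0},{"tx":0,"ty":-0.0285,"tz":-0.029,"rx":0,"ry":0,"rz":0},{"tx":0,"ty":-0.0285,"tz":-0.029,"rx":0,"ry":0,"rz":0},{"tx":0,"ty":-0.0285,"tz":-0.029,"rx":0,"ry":0,"rz":0},{"tx":0,"ty":-0.0285,"tz":-0.029,"rx":0,"ry":0,"rz":0},{"tx":0,"ty":-0.0285,"tz":-0.029,"rx":0,"ry":0,"rz":0},{"tx":0,"ty":-0.0285,"tz":-0.029,"rx":0,"ry":0,"rz":0},{"tx":0,"ty":-0.0285,"tz":-0.029,"rx":0,"ry":0,"rz":0},{"tx":0,"ty":-0.0285,"tz":-0.029,"rx":0,"ry":0,"rz":0},{"tx":0,"ty":-0.0285,"tz":-0.029,"rx":0,"ry":0,"rz":0},{"tx":0,"ty":-0.0285,"tz":-0.029,"rx":0,"ry":0,"rz":0},{"tx":0,"ty":-0.0285,"tz":-0.029,"rx":0,"ry":0,"rz":0},{"tx":0,"ty":-0.0285,"tz":-0.029,"rx":0,"ry":0,"rz":0}]'
python3 -m jog '[{"tx":0,"ty":0,"tz":0,"rx":-0.12,"ry":0,"rz":0},{"tx":0,"ty":0,"tz":0,"rx":-0.12,"ry":0,"rz":0},{"tx":0,"ty":0,"tz":0,"rx":-0.12,"ry":0,"rz":0},{"tx":0,"ty":0,"tz":0,"rx":-0.12,"ry":0,"rz":0},{"tx":0,"ty":0,"tz":0,"rx":-0.12,"ry":0,"rz":0},{"tx":0,"ty":0,"tz":0,"rx":-0.12,"ry":0,"rz":0},{"tx":0,"ty":0,"tz":0,"rx":-0.12,"ry":0,"rz":0},{"tx":0,"ty":0,"tz":0,"rx":-0.12,"ry":0,"rz":0},{"tx":0,"ty":0,"tz":0,"rx":-0.12,"ry":0,"rz":0}]'
python3 -c "
from h import *
p,d=r.grab_frame('scene'); cv2.imwrite('pics/s1.png',p)
go([-.145,-.0025,.10],np.radians(35),1)"
```

```text
time: 1.77
eef_pos: [0.5588, 0.1672, 0.2222]
orientation: [2.011, 0.389, -2.013]
ft_force: [0.9, -0.3, 0.7]
finger_gap: 0.0457
time: 2.52
eef_pos: [0.5583, 0.1651, 0.222]
orientation: [1.284, 1.159, -1.286]
ft_force: [0.3, 0.5, 0.0]
finger_gap: 0.0448
t 2.57 tcpC mm [[-113.2  -17.8  222. ]] F(cradle) [-0.8 -0.2 -0.7] q [ 0.1   0.47  1.54 -0.    1.13  0.19] gap 0.0454
 shift in tool axes mm [122.   15.8 -31.7]  rotvec tool [ 0.009 -0.611 -0.002]  shift if turned first [ 81.7  15.3 -96.1]
```

View pics/s1.png

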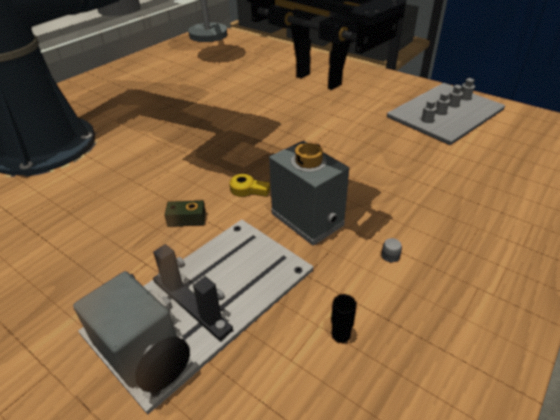

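```bash
python3 -m jog '[{"tx":0,"ty":0.008,"tz":-0.02,"rx":0,"ry":0,"rz":0},{"tx":0,"ty":0.008,"tz":-0.015,"rx":0,"ry":0,"rz":0},{"tx":0,"ty":0,"tz":0,"rx":0,"ry":-0.122,"rz":0},{"tx":0,"ty":0,"tz":0,"rx":0,"ry":-0.122,"rz":0},{"tx":0,"ty":0,"tz":0,"rx":0,"ry":-0.122,"rz":0},{"tx":0,"ty":0,"tz":0,"rx":0,"ry":-0.122,"rz":0},{"tx":0,"ty":0,"tz":0,"rx":0,"ry":-0.122,"rz":0},{"tx":0,"ty":0,"tz":0,"rx":0,"ry":0,"rz":0}]'
python3 -c "
from h import *
p,d=r.grab_frame('scene'); cv2.imwrite('pics/s2.png',p)
go([-.145,-.0025,.10],np.radians(35),1)
go([-.145,-.0025,.02],np.radians(35),1)"
```

```text
time: 3.23
eef_pos: [0.5771, 0.2015, 0.2184]
orientation: [0.793, 0.719, -1.536]
ft_force: [0.3, -0.4, -0.8]
finger_gap: 0.0451
t 3.28 tcpC mm [[-150.2   -2.7  219.5]] F(cradle) [ 0.1 -0.4  0.7] q [ 0.4   0.7   1.27 -0.52  1.52  0.63] gap 0.045
 shift in tool axes mm [100.9   0.7 -64.2]  rotvec tool [ 0.003 -0.     0.002]  shift if turned first [100.9   0.2 -64.2]
t 3.28 tcpC mm [[-150.2   -2.7  219.5]] F(cradle) [ 0.1 -0.4  0.7] q [ 0.4   0.7   1.27 -0.52  1.52  0.63] gap 0.045
 shift in tool axes mm [ 166.4    1.  -110. ]  rotvec tool [ 0.003 -0.     0.002]  shift if turned first [ 166.4    0.2 -110.1]
```

View pics/s2.png

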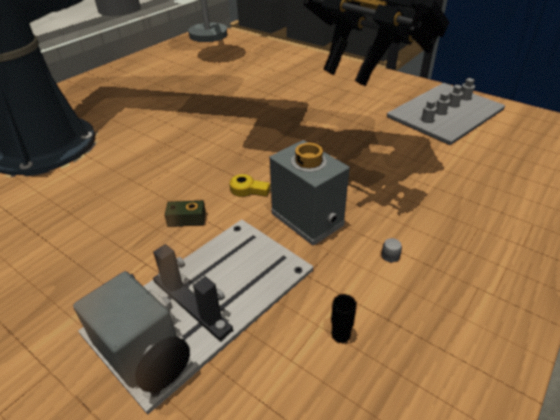

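```bash
python3 -m jog '[{"tx":0.0277,"ty":0,"tz":-0.0183,"rx":0,"ry":0,"rz":0},{"tx":0.0277,"ty":0,"tz":-0.0183,"rx":0,"ry":0,"rz":0},{"tx":0.0277,"ty":0,"tz":-0.0183,"rx":0,"ry":0,"rz":0},{"tx":0.0277,"ty":0,"tz":-0.0183,"rx":0,"ry":0,"rz":0},{"tx":0.0277,"ty":0,"tz":-0.0183,"rx":0,"ry":0,"rz":0},{"tx":0.0277,"ty":0,"tz":-0.0183,"rx":0,"ry":0,"rz":0},{"tx":0,"ty":0,"tz":0,"rx":0,"ry":0,"rz":0},{"tx":0,"ty":0,"tz":0,"rx":0,"ry":0,"rz":0}]'
python3 -c "
from h import *
go([-.100,-.0025,.02],np.radians(35),1)"
```

```text
time: 3.95
eef_pos: [0.5769, 0.1912, 0.0228]
orientation: [0.799, 0.718, -1.54]
ft_force: [-0.2, 0.9, 0.7]
finger_gap: 0.0452
t 3.95 tcpC mm [[-141.2   -2.1   22.8]] F(cradle) [-0.9 -0.3  0.7] q [ 0.39  0.94  1.36 -0.56  1.22  0.8 ] gap 0.0452
 shift in tool axes mm [26.  -0.2 32.1]  rotvec tool [-0.001  0.     0.005]  shift if turned first [26.  -0.4 32.1]
```

```bash
for i in 1 2; do python3 -m jog '[{"tx":0.0023,"ty":0,"tz":0.0033,"rx":0,"ry":0,"rz":0},{"tx":0.0023,"ty":0,"tz":0.0033,"rx":0,"ry":0,"rz":0},{"tx":0.0023,"ty":0,"tz":0.0033,"rx":0,"ry":0,"rz":0},{"tx":0.0023,"ty":0,"tz":0.0033,"rx":0,"ry":0,"rz":0},{"tx":0.0023,"ty":0,"tz":0.0033,"rx":0,"ry":0,"rz":0}]'; done
python3 -c "
from h import *
go([-.078,-.0025,.02],np.radians(35),1)
p,d=r.grab_frame('scene'); cv2.imwrite('pics/s3.png',p)
p,d=r.grab_frame('top'); cv2.imwrite('pics/t3.png',p)
"
```

```text
time: 4.37
eef_pos: [0.5765, 0.1733, 0.025]
orientation: [0.804, 0.717, -1.534]
ft_force: [0.3, 4.6, 2.6]
finger_gap: 0.0455
time: 4.78
eef_pos: [0.5744, 0.1533, 0.0238]
orientation: [0.802, 0.717, -1.533]
ft_force: [0.6, 5.8, 4.6]
finger_gap: 0.0455
t 4.78 tcpC mm [[-103.2   -0.6   23.8]] F(cradle) [-5.8 -0.   4.6] q [ 0.34  0.92  1.43 -0.6   1.16  0.79] gap 0.0455
 shift in tool axes mm [17.6 -1.9 18.5]  rotvec tool [-0.001 -0.002 -0.002]  shift if turned first [17.6 -1.9 18.5]
```

View pics/s3.png

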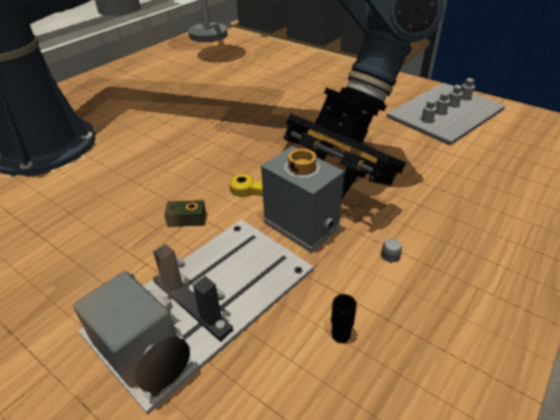

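View pics/t3.png

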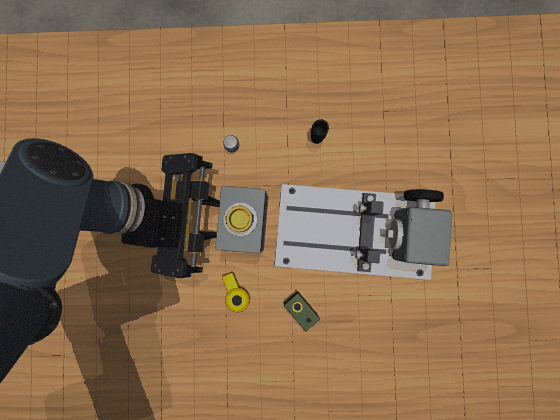

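The transducer, at (242,220) in the top view, is now squared to the fingers and sliding. I check its yaw and lateral offset.

```bash
cat >> h.py <<'E'
def box(zlo=.105,zhi=.125,save=None,ylim=.065,xlo=-.15,xhi=.02):
    p,d=r.grab_frame('top')
    if save: cv2.imwrite(save,p)
    W=cloud('top',d); C=W2C(W.reshape(-1,3)).reshape(W.shape)
    m=(C[...,2]>zlo)&(C[...,2]<zhi)&(abs(C[...,1])<ylim)&(C[...,0]>xlo)&(C[...,0]<xhi)
    hsv=cv2.cvtColor(p,cv2.COLOR_BGR2HSV); 
    n,l,s,_=cv2.connectedComponentsWithStats(m.astype(np.uint8)); k=1+np.argmax(s[1:,4]); m=l==k
    c,s,a=cv2.minAreaRect(C[m][:,:2].astype(np.float32)); print('centre C',np.round(np.array(c)*1e3,1),'size',np.round(np.array(s)*1e3,1),'ang',round(a,2)); b=cv2.boxPoints((c,s,a)); print(np.round(b*1e3,1))
    return C,m,p
E
python3 -c "
from h import *
box()"
```

```text
centre C [-57.7   0.9] size [100.1  70.1] ang 89.99
[[-92.7 -49.1]
 [-22.6 -49.1]
 [-22.6  51. ]
 [-92.7  51. ]]
```

```bash
python3 -m jog '[{"tx":0.0015,"ty":0,"tz":0.002,"rx":0,"ry":0,"rz":0},{"tx":0.0015,"ty":0,"tz":0.002,"rx":0,"ry":0,"rz":0},{"tx":0.0015,"ty":0,"tz":0.002,"rx":0,"ry":0,"rz":0},{"tx":0.0015,"ty":0,"tz":0.002,"rx":0,"ry":0,"rz":0},{"tx":0.0015,"ty":0,"tz":0.002,"rx":0,"ry":0,"rz":0},{"tx":0.0015,"ty":0,"tz":0.002,"rx":0,"ry":0,"rz":0},{"tx":0.0015,"ty":0,"tz":0.002,"rx":0,"ry":0,"rz":0}]'
python3 -c "
from h import *
go([-.078,0,.02],np.radians(35),1)
box()"
```

```text
time: 5.52
eef_pos: [0.5723, 0.1362, 0.0231]
orientation: [0.802, 0.717, -1.534]
ft_force: [1.6, 4.8, 3.6]
finger_gap: 0.0455
t 5.52 tcpC mm [[-86.   -0.8  23.1]] F(cradle) [-5.   1.1  3.6] q [ 0.32  0.91  1.45 -0.61  1.13  0.79] gap 0.0455
 shift in tool axes mm [7.1 0.8 4.8]  rotvec tool [-0.001 -0.002 -0.001]  shift if turned first [7.1 0.8 4.8]
centre C [-41.7   0.8] size [100.   70.2] ang 89.98
[[-76.8 -49.2]
 [ -6.6 -49.2]
 [ -6.5  50.9]
 [-76.8  50.9]]
```

Remaining ≈6.5 mm; 1 mm rows with a force check.

```bash
python3 -m jog '[{"tx":0.0008,"ty":0,"tz":0.0012,"rx":0,"ry":0,"rz":0},{"tx":0.0008,"ty":0,"tz":0.0012,"rx":0,"ry":0,"rz":0},{"tx":0.0008,"ty":0,"tz":0.0012,"rx":0,"ry":0,"rz":0}]'
python3 -m jog '[{"tx":0.0006,"ty":0,"tz":0.0008,"rx":0,"ry":0,"rz":0}]'
python3 -m jog '[{"tx":0.0006,"ty":0,"tz":0.0008,"rx":0,"ry":0,"rz":0}]'
python3 -c "
from h import *
go([-.078,0,.02],np.radians(35),1)
box()"
```

```text
time: 5.82
eef_pos: [0.5716, 0.1318, 0.023]
orientation: [0.801, 0.718, -1.534]
ft_force: [0.5, 4.8, 3.3]
finger_gap: 0.0451
time: 5.9
eef_pos: [0.5714, 0.1306, 0.023]
orientation: [0.801, 0.717, -1.535]
ft_force: [0.6, 4.6, 3.7]
finger_gap: 0.0448
time: 5.98
eef_pos: [0.5713, 0.1297, 0.023]
orientation: [0.801, 0.718, -1.535]
ft_force: [1.0, 7.4, 4.3]
finger_gap: 0.0452
t 5.98 tcpC mm [[-79.4  -1.1  23. ]] F(cradle) [-7.4  0.2  4.3] q [ 0.31  0.91  1.46 -0.62  1.13  0.79] gap 0.0452
 shift in tool axes mm [ 3.2  1.1 -0.5]  rotvec tool [-0.001 -0.002 -0.   ]  shift if turned first [ 3.2  1.1 -0.6]
centre C [-35.3   0.6] size [ 70.2 100. ] ang 0.02
[[-70.4  50.6]
 [-70.4 -49.4]
 [ -0.2 -49.4]
 [ -0.2  50.6]]
```

```bash
python3 -m jog '[{"tx":0.0003,"ty":0,"tz":0.0004,"rx":0,"ry":0,"rz":0}]'
python3 -m jog '[{"tx":0,"ty":0,"tz":0,"rx":0,"ry":0,"rz":0}]'
python3 -c "
from h import *
go([-.078,0,.02],np.radians(35),1)
box(save='pics/t4.png')"
```

```text
time: 6.12
eef_pos: [0.5713, 0.1296, 0.023]
orientation: [0.802, 0.718, -1.534]
ft_force: [-0.0, 8.7, 4.6]
finger_gap: 0.0452
time: 6.2
eef_pos: [0.5713, 0.1297, 0.023]
orientation: [0.802, 0.718, -1.534]
ft_force: [-0.2, 6.8, 4.6]
finger_gap: 0.0451
t 6.20 tcpC mm [[-79.4  -1.   23. ]] F(cradle) [-6.7 -0.9  4.6] q [ 0.31  0.91  1.46 -0.62  1.12  0.79] gap 0.0451
 shift in tool axes mm [ 3.3  1.  -0.6]  rotvec tool [-0.001 -0.003 -0.001]  shift if turned first [ 3.3  1.  -0.6]
centre C [-35.3   0.5] size [100.1  70.3] ang 89.95
[[-70.5 -49.5]
 [ -0.2 -49.6]
 [ -0.1  50.5]
 [-70.4  50.6]]
```

```bash
python3 -m jog '[{"tx":-0.0072,"ty":0,"tz":-0.0103,"rx":0,"ry":0,"rz":0},{"tx":-0.0072,"ty":0,"tz":-0.0103,"rx":0,"ry":0,"rz":0},{"tx":-0.0137,"ty":0,"tz":0.0096,"rx":0,"ry":0,"rz":0},{"tx":-0.0137,"ty":0,"tz":0.0096,"rx":0,"ry":0,"rz":0},{"tx":-0.0137,"ty":0,"tz":0.0096,"rx":0,"ry":0,"rz":0},{"tx":-0.0137,"ty":0,"tz":0.0096,"rx":0,"ry":0,"rz":0},{"tx":0,"ty":0,"tz":0,"rx":0,"ry":0,"rz":0}]'
python3 -m jog '[{"tx":0,"ty":0.001,"tz":0,"rx":0,"ry":0,"rz":0}]'
python3 -c "
from h import *
go([-.0778,0.0005,.0896],np.radians(35),1)
box(save='pics/t5.png')"
```

```text
time: 6.83
eef_pos: [0.576, 0.1539, 0.0949]
orientation: [0.807, 0.713, -1.532]
ft_force: [1.1, 1.3, 0.2]
finger_gap: 0.0452
time: 6.92
eef_pos: [0.5754, 0.1536, 0.0921]
orientation: [0.804, 0.716, -1.534]
ft_force: [0.3, -0.6, -0.1]
finger_gap: 0.0452
t 6.92 tcpC mm [[-103.7    0.4   92.1]] F(cradle) [ 0.5  0.3 -0.1] q [ 0.34  0.82  1.41 -0.57  1.25  0.73] gap 0.0452
 shift in tool axes mm [16.8  0.1 19.8]  rotvec tool [-0.003 -0.003 -0.002]  shift if turned first [16.9  0.1 19.8]
centre C [-35.3   0.6] size [100.1  70.3] ang 89.97
[[-70.5 -49.4]
 [ -0.2 -49.4]
 [ -0.1  50.6]
 [-70.4  50.7]]
```

```bash
python3 -m jog '[{"tx":0.004,"ty":0,"tz":0.0045,"rx":0,"ry":0,"rz":0},{"tx":0.004,"ty":0,"tz":0.0045,"rx":0,"ry":0,"rz":0},{"tx":0.004,"ty":0,"tz":0.0045,"rx":0,"ry":0,"rz":0},{"tx":0.002,"ty":0,"tz":0.0025,"rx":0,"ry":0,"rz":0},{"tx":0.001,"ty":0,"tz":0.0013,"rx":0,"ry":0,"rz":0},{"tx":0,"ty":0,"tz":0,"rx":0,"ry":0,"rz":0}]'
python3 -c "
from h import *
go([-.0778,0.0005,.0896],np.radians(35),1)
go([-.0618,0.0005,.1004],np.radians(35),1)"
```

```text
time: 7.47
eef_pos: [0.5717, 0.1305, 0.0869]
orientation: [0.8, 0.718, -1.537]
ft_force: [0.1, -0.8, -0.3]
finger_gap: 0.0453
t 7.47 tcpC mm [[-80.3  -0.8  86.9]] F(cradle) [ 0.8  0.2 -0.3] q [ 0.31  0.82  1.45 -0.59  1.22  0.73] gap 0.0453
 shift in tool axes mm [-0.8  1.3  3.6]  rotvec tool [-0.001 -0.001  0.002]  shift if turned first [-0.8  1.3  3.6]
t 7.47 tcpC mm [[-80.3  -0.8  86.9]] F(cradle) [ 0.8  0.2 -0.3] q [ 0.31  0.82  1.45 -0.59  1.22  0.73] gap 0.0453
 shift in tool axes mm [-0.5  1.3 22.9]  rotvec tool [-0.001 -0.001  0.002]  shift if turned first [-0.4  1.3 22.9]
```

```bash
python3 -m jog '[{"tx":0,"ty":0,"tz":0.0023,"rx":0,"ry":0,"rz":0},{"tx":0,"ty":0,"tz":0.0023,"rx":0,"ry":0,"rz":0},{"tx":0,"ty":0,"tz":0.0023,"rx":0,"ry":0,"rz":0},{"tx":0,"ty":0,"tz":0.0023,"rx":0,"ry":0,"rz":0}]'
python3 -m jog '[{"tx":0,"ty":0,"tz":0.0023,"rx":0,"ry":0,"rz":0},{"tx":0,"ty":0,"tz":0.0023,"rx":0,"ry":0,"rz":0},{"tx":0,"ty":0,"tz":0.0023,"rx":0,"ry":0,"rz":0}]'
python3 -m jog '[{"tx":0,"ty":0,"tz":0.0023,"rx":0,"ry":0,"rz":0},{"tx":0,"ty":0,"tz":0.0023,"rx":0,"ry":0,"rz":0},{"tx":0,"ty":0,"tz":0.0023,"rx":0,"ry":0,"rz":0}]'
python3 -c "
from h import *
p,d=r.grab_frame('scene'); cv2.imwrite('pics/s6.png',p)
go([-.0618,0.0005,.1004],np.radians(35),1)"
```

```text
time: 7.8
eef_pos: [0.5714, 0.1237, 0.0928]
orientation: [0.801, 0.718, -1.535]
ft_force: [-0.5, 0.5, -1.3]
finger_gap: 0.0455
time: 8.05
eef_pos: [0.5708, 0.1177, 0.0969]
orientation: [0.801, 0.717, -1.535]
ft_force: [0.1, 1.3, -1.0]
finger_gap: 0.045
time: 8.3
eef_pos: [0.5702, 0.112, 0.1008]
orientation: [0.8, 0.717, -1.536]
ft_force: [-0.5, 1.7, -1.1]
finger_gap: 0.0453
t 8.35 tcpC mm [[-61.4  -0.3 101.1]] F(cradle) [-1.  -1.1 -0.5] q [ 0.28  0.79  1.48 -0.6   1.21  0.71] gap 0.0458
 shift in tool axes mm [ 0.4  0.8 -0.7]  rotvec tool [-0.001 -0.     0.   ]  shift if turned first [ 0.4  0.8 -0.7]
```

View pics/s6.png

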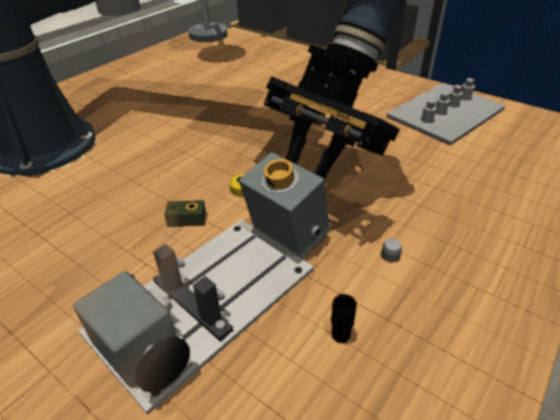

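The box tips about the bed's edge (scene view, top now at (280,175)), with about 2 N. I keep following the arc.

```bash
python3 -m jog '[{"tx":0.0005,"ty":0,"tz":0.0024,"rx":0,"ry":0,"rz":0},{"tx":0.0005,"ty":0,"tz":0.0024,"rx":0,"ry":0,"rz":0},{"tx":0.0005,"ty":0,"tz":0.0024,"rx":0,"ry":0,"rz":0},{"tx":0.0005,"ty":0,"tz":0.0024,"rx":0,"ry":0,"rz":0}]'
python3 -m jog '[{"tx":0.0005,"ty":0,"tz":0.0024,"rx":0,"ry":0,"rz":0},{"tx":0.0005,"ty":0,"tz":0.0024,"rx":0,"ry":0,"rz":0},{"tx":0.0005,"ty":0,"tz":0.0024,"rx":0,"ry":0,"rz":0},{"tx":0.0005,"ty":0,"tz":0.0024,"rx":0,"ry":0,"rz":0}]'
python3 -m jog '[{"tx":0.0009,"ty":0,"tz":0.0023,"rx":0,"ry":0,"rz":0},{"tx":0.0009,"ty":0,"tz":0.0023,"rx":0,"ry":0,"rz":0},{"tx":0.0009,"ty":0,"tz":0.0023,"rx":0,"ry":0,"rz":0},{"tx":0.0009,"ty":0,"tz":0.0023,"rx":0,"ry":0,"rz":0}]'
python3 -m jog '[{"tx":0.0009,"ty":0,"tz":0.0023,"rx":0,"ry":0,"rz":0},{"tx":0.0009,"ty":0,"tz":0.0023,"rx":0,"ry":0,"rz":0},{"tx":0.0009,"ty":0,"tz":0.0023,"rx":0,"ry":0,"rz":0},{"tx":0.0009,"ty":0,"tz":0.0023,"rx":0,"ry":0,"rz":0}]'
python3 -c "
from h import *
p,d=r.grab_frame('scene'); cv2.imwrite('pics/s7.png',p); np.save('sd7.npy',d)
go([-.0254,0.0005,.1131],np.radians(35),1)"
```

```text
time: 8.68
eef_pos: [0.5692, 0.103, 0.1048]
orientation: [0.8, 0.717, -1.536]
ft_force: [-0.4, 2.3, 1.0]
finger_gap: 0.0452
time: 9.02
eef_pos: [0.5681, 0.094, 0.1084]
orientation: [0.8, 0.718, -1.536]
ft_force: [0.6, 1.2, -1.2]
finger_gap: 0.0452
time: 9.35
eef_pos: [0.567, 0.0845, 0.1107]
orientation: [0.8, 0.718, -1.536]
ft_force: [-0.1, 1.8, 0.1]
finger_gap: 0.0455
time: 9.68
eef_pos: [0.5659, 0.0749, 0.113]
orientation: [0.8, 0.718, -1.536]
ft_force: [-0.1, 1.4, 0.6]
finger_gap: 0.0453
t 9.73 tcpC mm [[-23.9  -0.6 113.2]] F(cradle) [-1.5 -0.2 -0.1] q [ 0.23  0.75  1.52 -0.63  1.17  0.68] gap 0.0449
 shift in tool axes mm [-0.8  1.1 -1.3]  rotvec tool [-0.001 -0.     0.001]  shift if turned first [-0.8  1.1 -1.3]
```

View pics/s7.png

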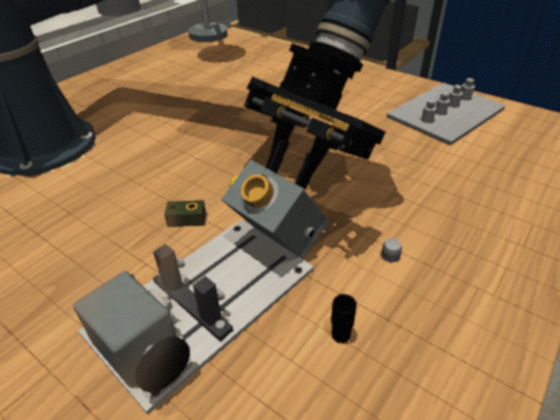

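```bash
cat >> h.py <<'E'
def tip(d=None,save=None):
    if d is None:
        p,d=r.grab_frame('scene')
        if save: cv2.imwrite(save,p)
    W=cloud('scene',cv2.medianBlur(d,5)); C=W2C(W.reshape(-1,3)).reshape(W.shape)
    gx=np.roll(C,-2,1)-np.roll(C,2,1); gy=np.roll(C,-2,0)-np.roll(C,2,0)
    n=np.cross(gy,gx); n/=np.linalg.norm(n,axis=-1,keepdims=True)+1e-12
    th=np.degrees(np.arctan2(n[...,0],n[...,2]))
    m=(abs(C[...,1])<.048)&(C[...,0]>-.1)&(C[...,0]<.118)&(C[...,2]>.02)&(C[...,2]<.17)&(abs(n[...,1])<.35)
    for name,off in(('top',0),('plain',90)):
        # top normal (sin,cos)->th ; plain normal (cos,-sin)-> th+90
        t=th[m]-off; P=C[m]
        k=(t>2)&(t<98) if off==0 else (t>-5)&(t<85)
        if k.sum()<40: print(name,'few');continue
        hst,e=np.histogram(t[k],bins=np.arange(-5,100,3)); t0=e[hst.argmax()]+1.5
        k=abs(t-t0)<8; Q=P[k]
        for _ in range(4):
            c=np.median(Q,0); u,s,v=np.linalg.svd(Q-Q.mean(0),full_matrices=False); nn=v[2]*np.sign(v[2][0]+1e-9); dd=(Q-Q.mean(0))@nn; Q=Q[abs(dd)<max(.0015,2*dd.std())]
        a=np.degrees(np.arctan2(nn[0],nn[2]))-off
        print(name,'theta %.1f'%a,'ny %.3f'%nn[1],'n',len(Q),'offset n.p mm %.1f'%(Q.mean(0)@nn*1e3))
E
python3 -c "
from h import *
tip(np.load('sd7.npy'))"
```

```text
top theta 31.5 ny -0.002 n 1503 offset n.p mm 111.1
plain theta 31.2 ny -0.000 n 334 offset n.p mm -5.4
```

```bash
python3 -m jog '[{"tx":0.0012,"ty":0,"tz":0.0021,"rx":0,"ry":0,"rz":0},{"tx":0.0012,"ty":0,"tz":0.0021,"rx":0,"ry":0,"rz":0},{"tx":0.0012,"ty":0,"tz":0.0021,"rx":0,"ry":0,"rz":0},{"tx":0.0012,"ty":0,"tz":0.0021,"rx":0,"ry":0,"rz":0}]'
python3 -m jog '[{"tx":0.0012,"ty":0,"tz":0.0021,"rx":0,"ry":0,"rz":0},{"tx":0.0012,"ty":0,"tz":0.0021,"rx":0,"ry":0,"rz":0},{"tx":0.0012,"ty":0,"tz":0.0021,"rx":0,"ry":0,"rz":0},{"tx":0.0012,"ty":0,"tz":0.0021,"rx":0,"ry":0,"rz":0}]'
python3 -m jog '[{"tx":0.0016,"ty":0,"tz":0.0018,"rx":0,"ry":0,"rz":0},{"tx":0.0016,"ty":0,"tz":0.0018,"rx":0,"ry":0,"rz":0},{"tx":0.0016,"ty":0,"tz":0.0018,"rx":0,"ry":0,"rz":0},{"tx":0.0016,"ty":0,"tz":0.0018,"rx":0,"ry":0,"rz":0}]'
python3 -m jog '[{"tx":0.0016,"ty":0,"tz":0.0018,"rx":0,"ry":0,"rz":0},{"tx":0.0016,"ty":0,"tz":0.0018,"rx":0,"ry":0,"rz":0},{"tx":0.0016,"ty":0,"tz":0.0018,"rx":0,"ry":0,"rz":0},{"tx":0.0016,"ty":0,"tz":0.0018,"rx":0,"ry":0,"rz":0}]'
python3 -c "
from h import *
tip(save='pics/s8.png')
go([.0131,0.0005,.1126],np.radians(35),1)"
```

```text
time: 10.07
eef_pos: [0.5649, 0.0654, 0.1139]
orientation: [0.8, 0.717, -1.536]
ft_force: [-1.1, 1.3, -0.4]
finger_gap: 0.0452
time: 10.4
eef_pos: [0.5639, 0.0558, 0.1148]
orientation: [0.8, 0.717, -1.536]
ft_force: [0.2, 0.1, 0.2]
finger_gap: 0.0454
time: 10.73
eef_pos: [0.5629, 0.0461, 0.1138]
orientation: [0.8, 0.717, -1.536]
ft_force: [0.3, 0.4, 2.6]
finger_gap: 0.0454
time: 11.07
eef_pos: [0.5618, 0.0368, 0.1124]
orientation: [0.8, 0.718, -1.536]
ft_force: [0.0, 0.8, -0.2]
finger_gap: 0.0449
top theta 50.9 ny -0.001 n 1438 offset n.p mm 107.4
plain theta -16.6 ny -0.006 n 96 offset n.p mm 94.5
t 11.12 tcpC mm [[ 14.3  -0.6 112.3]] F(cradle) [-0.2  0.3  1.3] q [ 0.17  0.74  1.57 -0.66  1.12  0.66] gap 0.0453
 shift in tool axes mm [-1.   1.1 -0.8]  rotvec tool [-0.001 -0.001  0.001]  shift if turned first [-1.   1.1 -0.8]
```

View pics/s8.png

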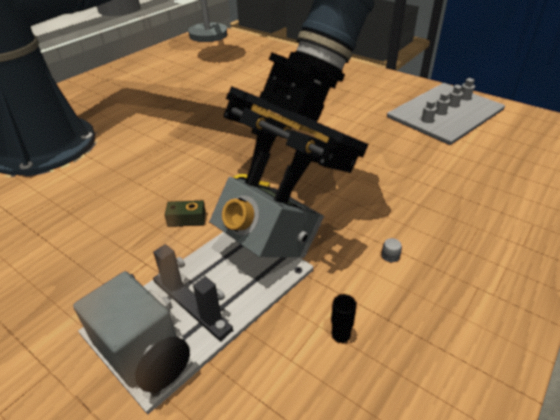

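```bash
python3 -m jog '[{"tx":0.0019,"ty":0,"tz":0.0015,"rx":0,"ry":0,"rz":0},{"tx":0.0019,"ty":0,"tz":0.0015,"rx":0,"ry":0,"rz":0},{"tx":0.0019,"ty":0,"tz":0.0015,"rx":0,"ry":0,"rz":0},{"tx":0.0019,"ty":0,"tz":0.0015,"rx":0,"ry":0,"rz":0}]'
python3 -m jog '[{"tx":0.0019,"ty":0,"tz":0.0015,"rx":0,"ry":0,"rz":0},{"tx":0.0019,"ty":0,"tz":0.0015,"rx":0,"ry":0,"rz":0},{"tx":0.0019,"ty":0,"tz":0.0015,"rx":0,"ry":0,"rz":0},{"tx":0.0019,"ty":0,"tz":0.0015,"rx":0,"ry":0,"rz":0}]'
python3 -c "
from h import *
tip(save='pics/s9.png')
go([.0131,0.0005,.1126],np.radians(35),1)"
```

```text
time: 11.45
eef_pos: [0.5608, 0.0273, 0.11]
orientation: [0.8, 0.717, -1.536]
ft_force: [-0.6, -0.3, 3.6]
finger_gap: 0.0451
time: 11.78
eef_pos: [0.5599, 0.0183, 0.1068]
orientation: [0.801, 0.717, -1.536]
ft_force: [0.8, -0.3, 3.3]
finger_gap: 0.0455
top theta 53.3 ny 0.028 n 1293 offset n.p mm 112.4
plain theta -5.6 ny -0.012 n 91 offset n.p mm 93.9
t 11.83 tcpC mm [[ 32.8  -0.6 106.5]] F(cradle) [-0.1  0.3  0.3] q [ 0.14  0.74  1.6  -0.68  1.09  0.66] gap 0.0449
 shift in tool axes mm [-16.2   1.1 -12.6]  rotvec tool [-0.001 -0.001  0.001]  shift if turned first [-16.3   1.1 -12.6]
```

View pics/s9.png

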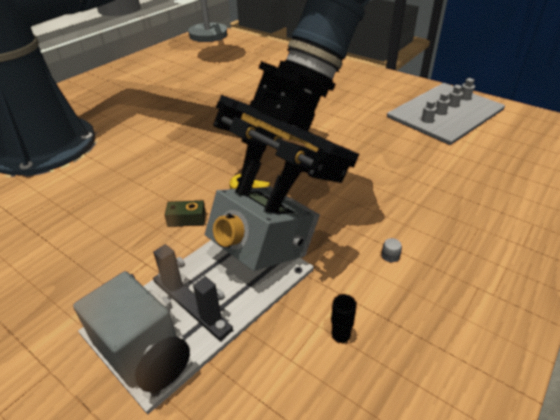

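```bash
python3 - <<'E'
from h import *
p,d=r.grab_frame('scene'); np.save('sd9.npy',d)
W=cloud('scene',d); C=W2C(W.reshape(-1,3)).reshape(W.shape)
for u,v in [(212,225),(215,240),(225,255),(240,262),(250,262),(246,245),(250,230),(254,262),(255,225),(228,232),(262,215),(290,215),(310,215),(275,250),(300,240),(218,188),(316,212)]: print((u,v),np.round(C[v,u]*1e3,1))
cv2.imwrite('pics/c9.png',cv2.resize(p[150:300,180:340],(800,750),interpolation=cv2.INTER_CUBIC))
E
```

```text
(212, 225) [ 80.3 -37.2  74.7]
(215, 240) [100.   -6.5  80.9]
(225, 255) [ 69.1 -33.2   9.4]
(240, 262) [63.6 -6.8  9.2]
(250, 262) [85.8 42.2 63.4]
(246, 245) [77.5 27.5 77.9]
(250, 230) [68.1 26.9 97.4]
(254, 262) [85.2 49.2 67.9]
(255, 225) [ 63.3  31.7 105.6]
(228, 232) [80.5 -2.9 83.6]
(262, 215) [ 50.   31.4 113.4]
(290, 215) [ 9.2 41.9 92.7]
(310, 215) [-24.   49.1  75. ]
(275, 250) [47.8 50.  61.4]
(300, 240) [ 7.6 58.6 55.9]
(218, 188) [ -36.5 -173.4   -0.6]
(316, 212) [-42.4  45.1  66.3]
```

View pics/c9.png

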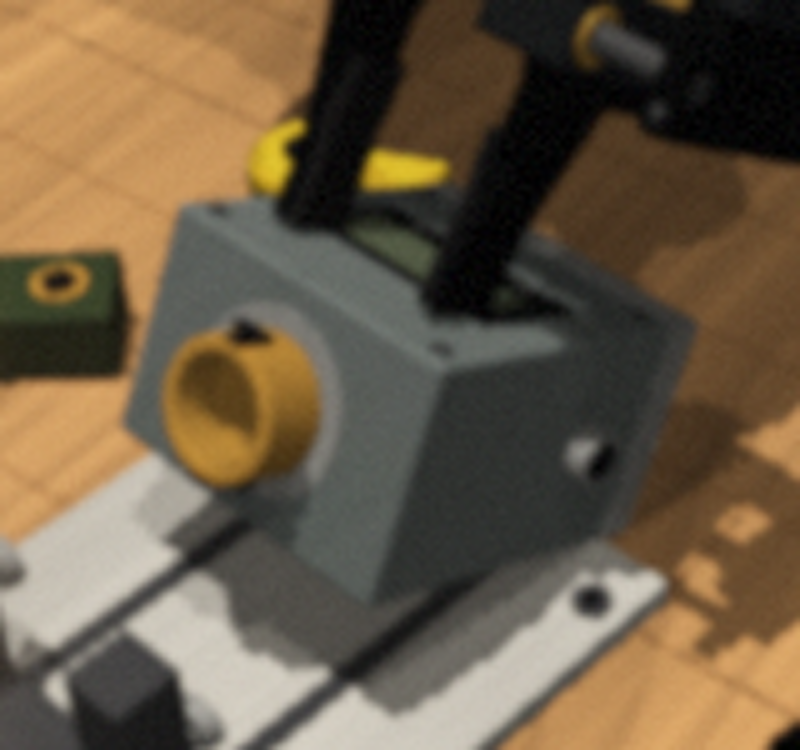

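```bash
python3 -m jog '[{"tx":0.0012,"ty":0,"tz":0.0007,"rx":0,"ry":0,"rz":0},{"tx":0.0012,"ty":0,"tz":0.0007,"rx":0,"ry":0,"rz":0},{"tx":0.0012,"ty":0,"tz":0.0007,"rx":0,"ry":0,"rz":0},{"tx":0.0012,"ty":0,"tz":0.0007,"rx":0,"ry":0,"rz":0},{"tx":0.0012,"ty":0,"tz":0.0007,"rx":0,"ry":0,"rz":0},{"tx":0.0012,"ty":0,"tz":0.0007,"rx":0,"ry":0,"rz":0},{"tx":0.0012,"ty":0,"tz":0.0007,"rx":0,"ry":0,"rz":0}]'
python3 - <<'E'
from h import *
go([.05,0,.1],np.radians(35),1)
p,d=r.grab_frame('scene'); W=cloud('scene',d); C=W2C(W.reshape(-1,3)).reshape(W.shape)
cv2.imwrite('pics/c10.png',cv2.resize(p[150:300,180:340],(800,750),interpolation=cv2.INTER_CUBIC))
E
```

```text
time: 12.47
eef_pos: [0.5587, 0.0098, 0.1026]
orientation: [0.8, 0.718, -1.536]
ft_force: [0.3, 0.1, 0.1]
finger_gap: 0.0453
t 12.47 tcpC mm [[ 41.1  -0.6 102.6]] F(cradle) [-0.2  0.2  0.1] q [ 0.12  0.74  1.61 -0.69  1.07  0.66] gap 0.0453
 shift in tool axes mm [7.2 0.6 5.8]  rotvec tool [-0.001 -0.001  0.001]  shift if turned first [7.2 0.6 5.8]
```

View pics/c10.png

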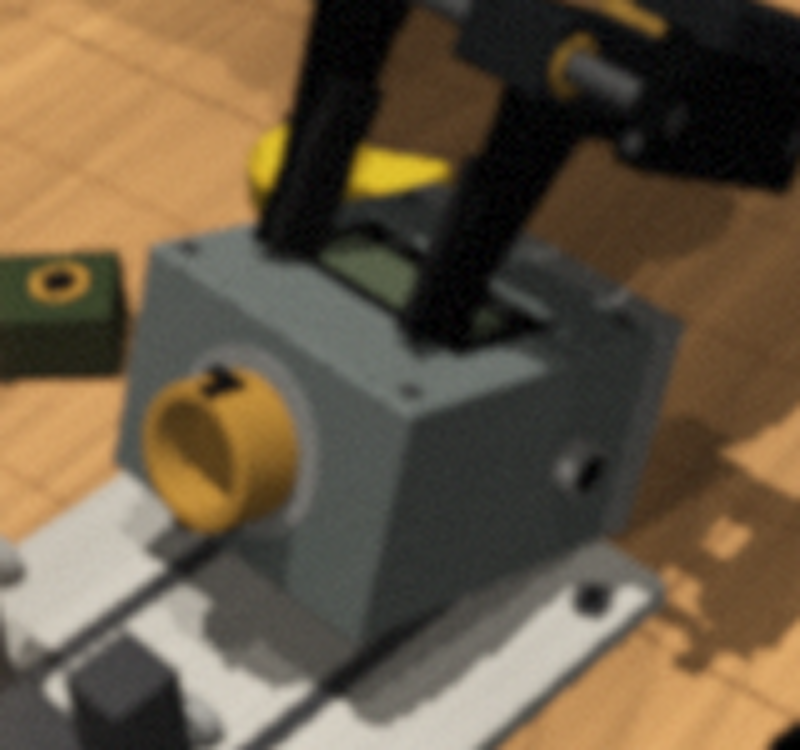

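```bash
for i in 1 2; do python3 -m jog '[{"tx":0.0008,"ty":0,"tz":0.0004,"rx":0,"ry":0,"rz":0},{"tx":0.0008,"ty":0,"tz":0.0004,"rx":0,"ry":0,"rz":0},{"tx":0.0008,"ty":0,"tz":0.0004,"rx":0,"ry":0,"rz":0}]'
done
python3 - <<'E'
from h import *
go([.05,0,.1],np.radians(35),1)
p,d=r.grab_frame('scene'); np.save('sd11.npy',d)
cv2.imwrite('pics/c11.png',cv2.resize(p[150:300,180:340],(800,750),interpolation=cv2.INTER_CUBIC))
E
```

```text
time: 12.77
eef_pos: [0.5586, 0.0075, 0.1014]
orientation: [0.8, 0.718, -1.536]
ft_force: [-0.0, -0.7, -0.8]
finger_gap: 0.0451
time: 13.02
eef_pos: [0.5583, 0.0051, 0.1002]
orientation: [0.8, 0.718, -1.536]
ft_force: [-0.0, 0.6, -0.2]
finger_gap: 0.0453
t 13.02 tcpC mm [[ 45.8  -0.5 100.2]] F(cradle) [-0.6 -0.1 -0.2] q [ 0.12  0.74  1.61 -0.69  1.06  0.66] gap 0.0453
 shift in tool axes mm [2.5 0.5 3.3]  rotvec tool [-0.001 -0.001  0.   ]  shift if turned first [2.6 0.5 3.3]
```

View pics/c11.png

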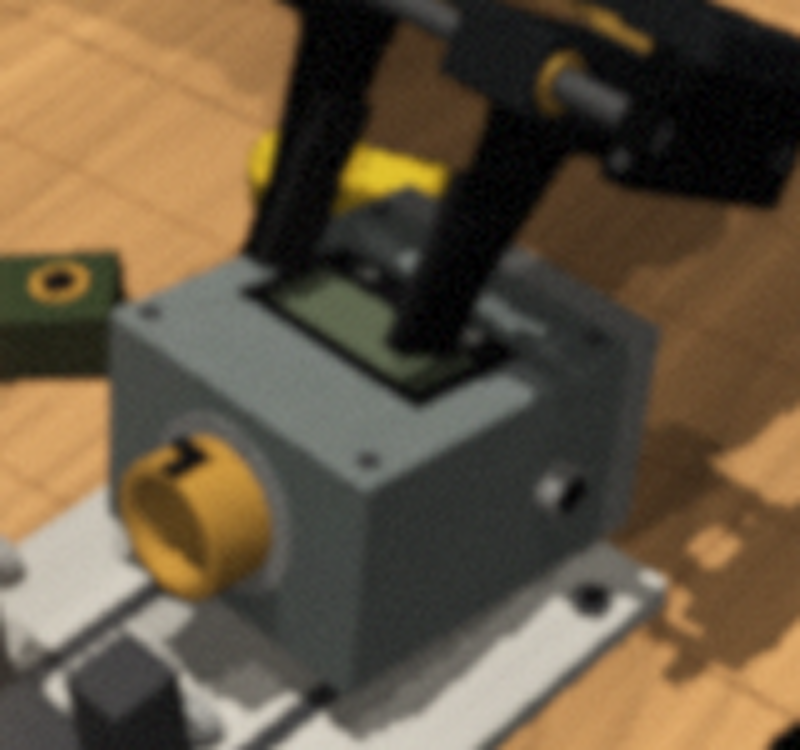

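It has passed its balance and left the fingers, so I hold still while it settles.

```bash
python3 -m jog '[{"tx":-0.001,"ty":0,"tz":0,"rx":0,"ry":0,"rz":0}]'
python3 - <<'E'
from h import *
p,d=r.grab_frame('scene')
cv2.imwrite('pics/c12.png',cv2.resize(p[150:300,180:340],(800,750),interpolation=cv2.INTER_CUBIC))
E
python3 -m jog '[{"tx":-0.005,"ty":0,"tz":0,"rx":0,"ry":0,"rz":0},{"tx":-0.01,"ty":0,"tz":0,"rx":0,"ry":0,"rz":0},{"tx":-0.02,"ty":0,"tz":0,"rx":0,"ry":0,"rz":0},{"tx":-0.03,"ty":0,"tz":0,"rx":0,"ry":0,"rz":0},{"tx":-0.03,"ty":0,"tz":0,"rx":0,"ry":0,"rz":0},{"tx":-0.01,"ty":0,"tz":0,"rx":0,"ry":0,"rz":0}]'
python3 - <<'E'
from h import *
p,d=r.grab_frame('scene')
cv2.imwrite('pics/s13.png',p)
go([-.06,0,.12],0,1)
E
```

```text
time: 13.15
eef_pos: [0.5582, 0.0056, 0.1009]
orientation: [0.8, 0.718, -1.536]
ft_force: [-0.1, 0.1, 0.6]
finger_gap: 0.0449
time: 13.7
eef_pos: [0.5674, 0.0682, 0.1912]
orientation: [0.806, 0.714, -1.529]
ft_force: [0.8, 0.2, 0.0]
finger_gap: 0.045
t 13.75 tcpC mm [[-18.1   1.9 191.4]] F(cradle) [0.5 1.2 1.4] q [ 0.22  0.64  1.49 -0.6   1.28  0.58] gap 0.0449
 shift in tool axes mm [ 34.7  -2.5 -75.1]  rotvec tool [-0.     0.607 -0.009]  shift if turned first [ 71.4  -1.9 -41.9]
```

View pics/c12.png

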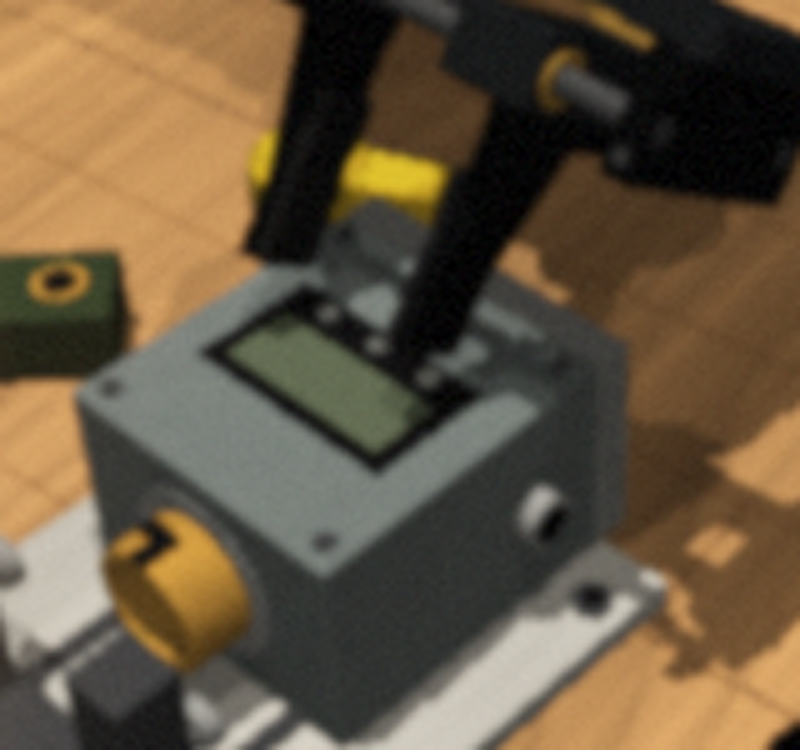

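View pics/s13.png

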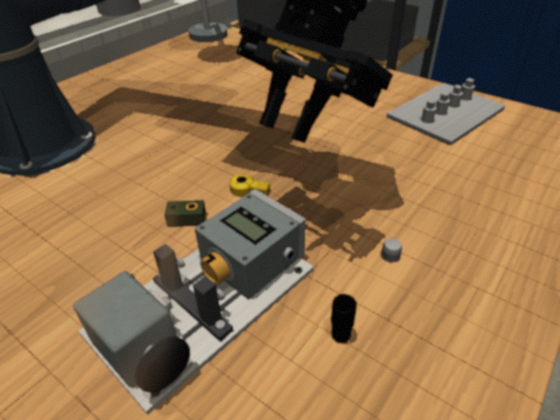

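It lies flat on the bed (scene about (250,245)), readout up and socket towards the fork. Next I measure its pose from the top camera.

```bash
python3 - <<'E'
from h import *
C,m,p=box(.072,.086,save='pics/t13.png',xlo=-.05,xhi=.135)
print(np.nanmedian(C[m][:,2]))
P=C[m]; A=np.c_[P[:,:2],np.ones(len(P))]; print('tilt',np.linalg.lstsq(A,P[:,2],rcond=None)[0])
# fork posts in cradle frame, screws
W=cloud('top',np.load('top_d0.npy')); C=W2C(W.reshape(-1,3)).reshape(W.shape)
for s in(1,-1):
    q=(C[...,2]>.075)&(C[...,0]>.12)&(C[...,0]<.18)&(abs(C[...,1]-s*.04)<.02); print('post',s,C[q].min(0),C[q].max(0))
    q=(C[...,2]>.04)&(C[...,2]<.065)&(C[...,0]>.11)&(C[...,0]<.15)&(abs(C[...,1]-s*.04)<.02); print(' screw',s,q.sum(),C[q].min(0) if q.sum() else '',np.sort(C[q][:,0])[:6])
E
```

```text
centre C [46.9  0.5] size [100.  115.3] ang 89.86
[[-10.8 -49.3]
 [104.4 -49.6]
 [104.7  50.4]
 [-10.6  50.7]]
0.07871856962413426
tilt [0.00256869 0.00018842 0.0786034 ]
post 1 [0.14797502 0.02996044 0.07533682] [0.16838748 0.04983902 0.08552242]
 screw 1 84 [0.13700658 0.03023983 0.04022228] [0.13700658 0.13700659 0.13702079 0.13702084 0.13704078 0.13708011]
post -1 [ 0.1479351  -0.04984988  0.07540002] [ 0.16779468 -0.03002665  0.08520423]
 screw -1 82 [ 0.13666155 -0.04952308  0.04045806] [0.13666155 0.13708659 0.13709962 0.13710112 0.13716095 0.13726107]
```

View pics/t13.png

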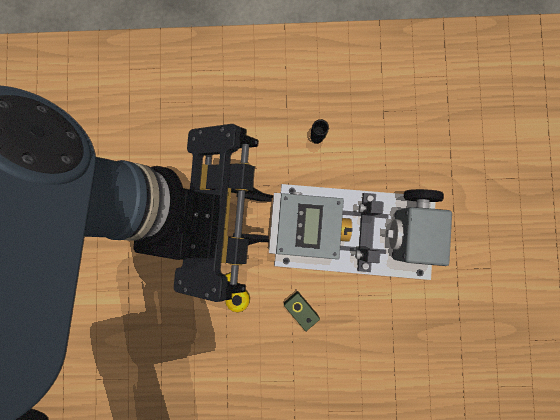

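```bash
python3 -m jog '[{"tx":-0.0155,"ty":0,"tz":-0.022,"rx":0,"ry":0,"rz":0},{"tx":0.0247,"ty":0,"tz":-0.0173,"rx":0,"ry":0,"rz":0},{"tx":0.0247,"ty":0,"tz":-0.0173,"rx":0,"ry":0,"rz":0},{"tx":0.0247,"ty":0,"tz":-0.0173,"rx":0,"ry":0,"rz":0},{"tx":0.0247,"ty":0,"tz":-0.0173,"rx":0,"ry":0,"rz":0},{"tx":0.0247,"ty":0,"tz":-0.0173,"rx":0,"ry":0,"rz":0},{"tx":0,"ty":0,"tz":0,"rx":0,"ry":0,"rz":0},{"tx":0,"ty":0,"tz":0,"rx":0,"ry":0,"rz":0}]'
python3 - <<'E'
from h import *
go([-.0205,0.0005,.038],np.radians(35),1)
E
```

```text
time: 14.47
eef_pos: [0.5655, 0.091, 0.0342]
orientation: [0.794, 0.721, -1.54]
ft_force: [-0.1, 0.2, -0.5]
finger_gap: 0.0453
t 14.47 tcpC mm [[-40.4  -2.7  34.2]] F(cradle) [-0.2 -0.2 -0.5] q [ 0.25  0.88  1.52 -0.65  1.09  0.77] gap 0.0453
 shift in tool axes mm [ 8.3  3.2 18.4]  rotvec tool [0.003 0.002 0.006]  shift if turned first [ 8.3  3.2 18.5]
```

```bash
python3 -m jog '[{"tx":0.002,"ty":0.0008,"tz":0.0045,"rx":0,"ry":0,"rz":0},{"tx":0.002,"ty":0.0008,"tz":0.0045,"rx":0,"ry":0,"rz":0},{"tx":0.002,"ty":0.0008,"tz":0.0045,"rx":0,"ry":0,"rz":0},{"tx":0.001,"ty":0.0008,"tz":0.0025,"rx":0,"ry":0,"rz":0}]'
python3 -m jog '[{"tx":0.0011,"ty":0,"tz":0.0016,"rx":0,"ry":0,"rz":0},{"tx":0.0011,"ty":0,"tz":0.0016,"rx":0,"ry":0,"rz":0},{"tx":0.0011,"ty":0,"tz":0.0016,"rx":0,"ry":0,"rz":0},{"tx":0.0011,"ty":0,"tz":0.0016,"rx":0,"ry":0,"rz":0}]'
python3 - <<'E'
from h import *
go([.0132,0.0005,.038],np.radians(35),1)
C,m,p=box(.072,.086,xlo=-.05,xhi=.135)
E
```

```text
time: 14.8
eef_pos: [0.5701, 0.0742, 0.0419]
orientation: [0.803, 0.715, -1.535]
ft_force: [-0.7, 0.3, -0.6]
finger_gap: 0.0454
time: 15.13
eef_pos: [0.5693, 0.0684, 0.0406]
orientation: [0.804, 0.717, -1.533]
ft_force: [0.2, 5.9, 3.9]
finger_gap: 0.0453
t 15.13 tcpC mm [[-18.3   3.6  40.6]] F(cradle) [-5.9 -0.5  3.9] q [ 0.21  0.86  1.54 -0.67  1.06  0.75] gap 0.0453
 shift in tool axes mm [20.1 -3.1 24.4]  rotvec tool [-0.002 -0.003 -0.002]  shift if turned first [20.2 -3.1 24.3]
centre C [48.7  0.6] size [ 99.9 115.2] ang 89.73
[[ -9.2 -49.1]
 [106.  -49.6]
 [106.5  50.3]
 [ -8.7  50.8]]
```

```bash
python3 -m jog '[{"tx":0.0013,"ty":0,"tz":0.002,"rx":0,"ry":0,"rz":0},{"tx":0.0013,"ty":0,"tz":0.002,"rx":0,"ry":0,"rz":0},{"tx":0.0013,"ty":0,"tz":0.002,"rx":0,"ry":0,"rz":0},{"tx":0.0013,"ty":0,"tz":0.002,"rx":0,"ry":0,"rz":0},{"tx":0.0013,"ty":0,"tz":0.002,"rx":0,"ry":0,"rz":0}]'
python3 -m jog '[{"tx":0.0013,"ty":0,"tz":0.002,"rx":0,"ry":0,"rz":0},{"tx":0.0013,"ty":0,"tz":0.002,"rx":0,"ry":0,"rz":0},{"tx":0.0013,"ty":0,"tz":0.002,"rx":0,"ry":0,"rz":0},{"tx":0.0013,"ty":0,"tz":0.002,"rx":0,"ry":0,"rz":0},{"tx":0.0013,"ty":0,"tz":0.002,"rx":0,"ry":0,"rz":0}]'
python3 - <<'E'
from h import *
go([.0132,0.0005,.038],np.radians(35),1)
C,m,p=box(.072,.086,xlo=-.05,xhi=.135,save='pics/t14.png')
E
```

```text
time: 15.6
eef_pos: [0.5676, 0.0558, 0.0405]
orientation: [0.801, 0.717, -1.534]
ft_force: [0.7, 5.2, 3.3]
finger_gap: 0.045
time: 16.02
eef_pos: [0.5656, 0.0433, 0.0406]
orientation: [0.8, 0.718, -1.536]
ft_force: [1.1, 5.1, 2.1]
finger_gap: 0.0452
t 16.02 tcpC mm [[ 7.1  2.6 40.6]] F(cradle) [-5.2  0.5  2.1] q [ 0.18  0.85  1.57 -0.69  1.03  0.75] gap 0.0452
 shift in tool axes mm [ 5.6 -2.1  3.5]  rotvec tool [-0.001 -0.001  0.001]  shift if turned first [ 5.6 -2.1  3.5]
centre C [74.2 -0.2] size [100.2 115.2] ang 89.92
[[ 16.5 -50.2]
 [131.7 -50.3]
 [131.9  49.9]
 [ 16.6  50. ]]
```

5 mm to go.

```bash
python3 -m jog '[{"tx":0.0006,"ty":0,"tz":0.0008,"rx":0,"ry":0,"rz":0},{"tx":0.0006,"ty":0,"tz":0.0008,"rx":0,"ry":0,"rz":0},{"tx":0.0006,"ty":0,"tz":0.0008,"rx":0,"ry":0,"rz":0},{"tx":0.0006,"ty":0,"tz":0.0008,"rx":0,"ry":0,"rz":0}]'
for i in 1 2 3; do python3 -m jog '[{"tx":0.0003,"ty":0,"tz":0.0004,"rx":0,"ry":0,"rz":0}]' | grep -E "eef|ft"; done
python3 - <<'E'
from h import *
go([.0132,0.0005,.038],np.radians(35),1)
C,m,p=box(.072,.086,xlo=-.05,xhi=.145)
E
```

```text
time: 16.4
eef_pos: [0.5652, 0.0396, 0.0406]
orientation: [0.8, 0.718, -1.536]
ft_force: [0.3, 4.4, 1.9]
finger_gap: 0.0452
eef_pos: [0.5652, 0.0391, 0.0406]
ft_force: [0.7, 4.5, 2.4]
eef_pos: [0.5652, 0.0386, 0.0406]
ft_force: [0.3, 4.3, 2.6]
eef_pos: [0.5651, 0.0382, 0.0406]
ft_force: [1.1, 3.9, 2.8]
t 16.65 tcpC mm [[12.2  2.7 40.6]] F(cradle) [-4.   0.6  2.8] q [ 0.17  0.85  1.58 -0.7   1.03  0.75] gap 0.045
 shift in tool axes mm [ 2.7 -2.2 -0.7]  rotvec tool [-0.001 -0.001  0.   ]  shift if turned first [ 2.7 -2.2 -0.7]
centre C [79.3 -0.3] size [100.1 115.4] ang 89.87
[[ 21.5 -50.2]
 [136.9 -50.4]
 [137.1  49.6]
 [ 21.7  49.9]]
```

```bash
for i in 1 2 3 4; do python3 -m jog '[{"tx":0.0003,"ty":0,"tz":0.0004,"rx":0,"ry":0,"rz":0}]' | grep -E "eef|ft"; done
```

```text
eef_pos: [0.5651, 0.0378, 0.0406]
ft_force: [-0.2, 6.1, 3.7]
eef_pos: [0.5651, 0.0377, 0.0405]
ft_force: [0.0, 7.5, 4.5]
eef_pos: [0.5652, 0.0376, 0.0405]
ft_force: [-0.0, 9.6, 5.1]
eef_pos: [0.5652, 0.0374, 0.0405]
ft_force: [-0.0, 9.8, 5.4]
```

```bash
for i in 1 2 3; do python3 -m jog '[{"tx":0.0003,"ty":0,"tz":0.0004,"rx":0,"ry":0,"rz":0}]' | grep -E "eef|ft"; done
```

```text
eef_pos: [0.5651, 0.0374, 0.0405]
ft_force: [-0.9, 12.4, 5.3]
eef_pos: [0.5652, 0.0373, 0.0405]
ft_force: [0.4, 13.7, 6.7]
eef_pos: [0.5652, 0.0372, 0.0405]
ft_force: [-1.1, 15.0, 6.1]
```

```bash
python3 -m jog '[{"tx":0.0001,"ty":0,"tz":0.0001,"rx":0,"ry":0,"rz":0},{"tx":0,"ty":0,"tz":0,"rx":0,"ry":0,"rz":0},{"tx":0,"ty":0,"tz":0,"rx":0,"ry":0,"rz":0},{"tx":0,"ty":0,"tz":0,"rx":0,"ry":0,"rz":0}]'
python3 - <<'E'
from h import *
box(.072,.086,xlo=-.05,xhi=.145)
E
python3 -m jog '[{"tx":-0.0006,"ty":0,"tz":-0.0008,"rx":0,"ry":0,"rz":0},{"tx":-0.0012,"ty":0,"tz":-0.0018,"rx":0,"ry":0,"rz":0},{"tx":-0.0012,"ty":0,"tz":-0.0018,"rx":0,"ry":0,"rz":0},{"tx":-0.004,"ty":0,"tz":-0.006,"rx":0,"ry":0,"rz":0},{"tx":-0.01,"ty":0,"tz":-0.015,"rx":0,"ry":0,"rz":0},{"tx":-0.01,"ty":0,"tz":-0.015,"rx":0,"ry":0,"rz":0},{"tx":-0.02,"ty":0,"tz":-0.005,"rx":0,"ry":0,"rz":0},{"tx":-0.03,"ty":0,"tz":0,"rx":0,"ry":0,"rz":0},{"tx":-0.03,"ty":0,"tz":0,"rx":0,"ry":0,"rz":0},{"tx":0,"ty":0,"tz":0,"rx":0,"ry":0,"rz":0},{"tx":0,"ty":0,"tz":0,"rx":0,"ry":0,"rz":0}]'
python3 - <<'E'
from h import *
C,m,p=box(.072,.086,xlo=-.05,xhi=.145,save='pics/t20.png')
p,d=r.grab_frame('scene'); cv2.imwrite('pics/s20.png',p)
cv2.imwrite('pics/c20.png',cv2.resize(p[180:330,140:300],(800,750),interpolation=cv2.INTER_CUBIC))
E
```

```text
time: 17.62
eef_pos: [0.5652, 0.0372, 0.0405]
orientation: [0.805, 0.719, -1.533]
ft_force: [-1.2, 13.0, 7.6]
finger_gap: 0.0454
centre C [79.7 -0.2] size [100.  115.2] ang 89.87
[[ 21.9 -50.1]
 [137.2 -50.3]
 [137.4  49.7]
 [ 22.1  49.9]]
time: 18.58
eef_pos: [0.5762, 0.1332, 0.1031]
orientation: [0.802, 0.716, -1.534]
ft_force: [-0.3, 0.6, -0.6]
finger_gap: 0.0453
centre C [79.5 -0.3] size [100.1 115.1] ang 89.92
[[ 21.9 -50.2]
 [137.  -50.4]
 [137.1  49.7]
 [ 22.   49.8]]
```

View pics/c20.png

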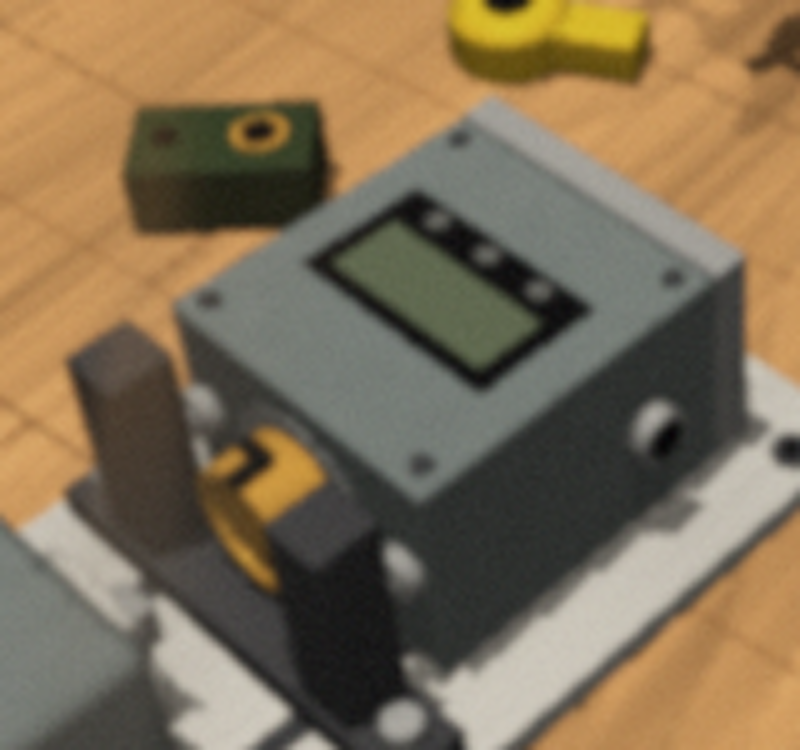

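View pics/t20.png

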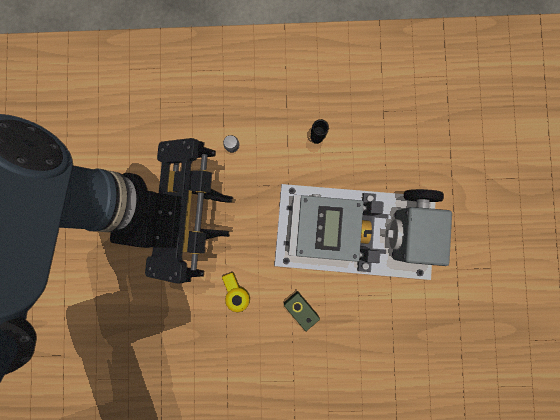

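The transducer is against both screw heads (top view, front edge near column 362), flat and square, and the other items have not moved. I hand the job in.

```bash
python3 -c "
from station import r
print(r.close_job())"
```

```text
the job is handed in; nothing more can be done
None
```

The transducer is lying flat in its cradle, readout up and socket towards the fork, and the job was handed in at about 18.7 s.

1. **Sliding:** I slid it upright with two fingers until the foot was square against the bed's front edge. The plain face measured 0.1–0.2 mm from the edge with less than 0.1° of yaw.
2. **Tipping:** I pushed high on the readout face with about 4 N or less and followed it round to roughly 66–70°. There it passed its balance point and settled the last 20–25° on its own. I had no means of bracing that final drop. Two frames suggest about 2–3 rad/s at landing; it did not visibly bounce or fall back.
3. **Seating:** I pushed the foot end home with 13–15 N along the bed. The total was about 16 N, including a downward part of 6–8 N. Then I backed the arm away.

**Last checks with the arm clear:**
- The top face measured 137.0 mm and 137.1 mm along the bed at its two sides, and the screw heads about 137.0 mm. It did not shift after release.
- It was lying flat and 0.3 mm off the middle line.
- The force reading was about zero.
- The other four items looked unmoved in the final pictures; I did not re-measure them.

One tilt-angle fit during tipping (53°) disagreed with the finger geometry and the point depths (about 61–62°). I set it aside as a bad fit.

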